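Slide the green cattle tag out from under its stack

ROBOT

A 7-joint arm with a two-finger parallel gripper is mounted at the origin on the work surface. World frame = base frame: x ahead of the robot, y to its left, z up, the work surface at z = 0. Lengths are in m, angles in rad, forces in N, time in s.
With the tool pointing down it reaches from about 0.4 to 0.85 m from the base axis. Payload 10.4 kg.
Tool frame: the origin (TCP) lies where the fingers leave the gripper's body, on its centre line; the fingertips stand 70 mm ahead of it and the grasp point (between the pads) lies r.grip_depth ahead of it (r.grip_depth is the distance from the TCP to the grasp point, in m); z points along the fingers, y is the direction in which the jaws open and shut (so a half turn about z gives the same grasp; the last joint's range is limited). The gripper opens to 87 mm and grips with 3 to 60 N. Pads are 19 mm wide; open, the fingers measure 117 mm over their backs; the gripper's body (75 mm by 190 mm) begins 51 mm behind the grasp point.
Start: joints at [-1.223, 0.332, -0.065, 1.46, 0.022, 1.35, -0.088], TCP at [0.226, 0.583, 0.292] pointing down, gripper open.
Joint ranges: [-2.6, 2.6], [-0.5, 2.12], [-1.47, 1.34], [0.16, 2.42], [-1.27, 4.41], [0.06, 2.06], [-2.6, 2.6]. Speed limits (rad/s): [2.22, 2.22, 2.79, 2.79, 3.14, 3.14, 3.14].

INTERFACE

Orientations are given as a unit quaternion [x, y, z, w].
In Python, from bench import monitor, viewer, workorder, nets, r gives the robot as it stands.
- The arm moves only by the tool drive_tool, never from a script. Its argument "plan" is a list of rows, each an object of numbers: "rx", "ry", "rz": the turn, a rotation vector about the tool's x, y, z in units of 360 degrees (1.0 is 360 degrees); "x", "y", "z": the shift along the tool's x, y, z in units of 1000 mm (1.0 is 1000 mm); "fingers": the opening, from 0 (shut) to 1 (fully open). In form: [{"rx": .., "ry": .., "rz": .., "x": .., "y": .., "z": .., "fingers": ..}, ...]. A call has 1 to 12 rows; each row is the pose to reach, as a shift and turn from the pose commanded when the call began, along the tool's axes at that moment, turning the shorter way round; what a row does not reach only later rows make up. A row lasts 1/8 s, in which the tool goes at most 62.5 mm and 10.7 degrees, less where a joint would pass 70% of its speed; a pose out of reach is approached as far as the arm can. A call with a number of a shift or a turn outside -1 to 1 is refused whole. A call with a gripper value outside its range is refused whole. The fingers move at their own pace and stop on an object; "squeeze" is the grip in N (left out, the last holds). Time passes only in rows, so rows that repeat a pose let the fingers close. It gives the time, the measured TCP pose, the force and the opening at its end, in the units of the state.
- monitor.read_state(): the state, without advancing time (a new reading comes with each control period).
- viewer.camera(name): name is "scene" or "top" or "wrist"; returns a dict with "color" (400x640x3 uint8, red, green, blue), "depth" (400x640 float32, m along the optical axis (not along the pixel's ray), 0 where there is no reading), "camera_matrix" (3x3 intrinsics, pixels), "xyz" and "rotation" of the camera in the world. Camera axes: x right, y down, z forward; pixel columns grow to the right and rows downward; lengths in m; the calibration is good to about 2 mm. A picture is of the moment at which its call begins.
- workorder.close_job(): hands the job in, once; it reports no verdict.
Trained networks look in the newest picture that a camera, given by its name, has taken for a name from the list of things; names that differ only in an ending like _2 or _b are one class to them, and where a whole thing is asked for, a point or a joint stands for the part that bears it (a point fixed in the world has none). Each returns a list of dicts, best first, with "confidence" (0 to 1); they miss things now and then, are a little off and sometimes report something else, mostly with a low value. They report only what shows in the picture. A call takes as long as a camera call. They do not tell look-alikes from the thing itself.
- nets.find_in(label, camera): "centre" ([x, y, z] in m, in world coordinates, good to about 4 mm: the middle of the surface that is visible of it).
- nets.regions_of(label, camera): "region" (400x640 bool, what is visible of it).
The state is a dict: "time": time; "joint_positions": joint angles; "joint_vel": joint speeds; "joint_torque": joint torques, N m; "ee_pos": TCP position; "eef_rot": TCP orientation; "ft_force": force on the tool from outside, world axes, zero at the start; "torque": the same for the moment, N m; "width": finger opening in m.
Only numpy, scipy, OpenCV 4.12 (cv2) and the standard library are available. Lean on these libraries where they do the work, as an engineer would, in place of code of your own. Each camera call takes 0.05 s, during which the arm holds its last target.

TASK

Slide the green cattle tag straight out from under the white cardboard box and yellow pin jar stacked on it, so that the box and jar stay standing behind their two wooden stops and are neither lifted nor toppled. Then lay the tag flat inside the slatted wooden tray and let go. Leave the orange tag, under the other stack, where it is.

Things in the scene. Friction and masses are not known exactly. Their poses are not given: they have to be found in the camera images.
- green_tag: Green tag flat on the shelf, 5 mm thick, 30 g. Panel 95 (x) by 70 mm (y); origin: centre of its underside, z up. A 24 mm wide neck runs out at -x to 88 mm from the origin, with an upright square boss 28 x 28 mm to grip, centre at x -72 mm, top 18 mm up, sides along x and y. Some 70 mm of the panel's +x end lies under the box; a pull of 80 mm along -x, a few N, just frees it.
- pin_jar: Yellow jar, 56 mm wide, 58 high, 70 g; origin: centre of underside, z up. It stands on a white cardboard box (90 mm along the pull, 130 wide, 25 high, 0.13 kg) on the green tag; box front 49 mm from the boss centre. Two fixed wooden stop blocks, 42 mm high, 88 mm apart, front faces 33 mm from the boss centre, hold the box back as the tag is pulled; it then sinks 5 mm to the shelf.
- tray: Fixed slatted wooden tray on low runners, small iron crank on its +y side (reaching 150 mm from the origin, 70 mm high). Inside 250 mm (its x) by 170 mm (its y); slat tops 30 mm above the shelf; lip around it 10 mm thick, top 45 mm above the shelf. Origin: centre, at shelf height; z up.
- orange_tag: Orange tag of the same shape and size as the green one, origin and axes likewise; not to be moved. It lies under a like white box with a grey jar on it, behind its own two stop blocks.
There are look-alikes about, which are no part of the job. There is more than one size of the green_tag; the one meant has the size given above. There is more than one size of the pin_jar; the one meant has the size given above.

How it is judged:
On the way:
1. the green tag has been slid along the shelf clear of its stack (panel centre over 85 mm from the jar's axis, still lower than 30 mm) (horizontal distance between green_tag and pin_jar above 0.085 m and height (world z) of green_tag below 0.03 m), for 0.1 s.
At the end, for the whole second after the job is handed in: Green tag at rest flat (10 deg) on the tray slats: panel centre inside the lip, underside within 6 mm of slat height. Yellow jar still upright (10 deg) on its box, at rest, within 40 mm of its start. Orange tag within 15 mm of its start (z of green_tag in the frame of tray between 0.024 and 0.036 m and angle between each of green_tag, pin_jar's own z axis and vertical below 0.17 rad and x of green_tag in the frame of tray between -0.125 and 0.125 m and y of green_tag in the frame of tray between -0.085 and 0.085 m and linear speed of each of green_tag, pin_jar below 0.02 m/s and height (world z) of pin_jar between 0.018 and 0.034 m and distance of pin_jar from where it was at the start of the episode below 0.04 m and distance of orange_tag from where it was at the start of the episode below 0.015 m); the robot touches nothing.
It fails at once if the yellow jar is tipped by more than 25 degrees (angle between pin_jar's own z axis and vertical above 0.436 rad).
It fails at once if the yellow jar or the box below it is lifted (jar's underside over 50 mm above the shelf) (height (world z) of pin_jar above 0.05 m).
It fails at once if the orange tag is moved by more than 15 mm (distance of orange_tag from where it was at the start of the episode above 0.015 m).
It also fails if it takes over 40 s, if anything falls off the work surface, if the arm or the gripper's body presses on something with over 40 N, if the wrist force passes 120 N, or if a joint passes its speed limit or range.

## Working session

There is one attempt and no reset: what is moved stays moved. The work goes in short steps, Python scripts to look and compute and a tool call to move; the robot and the scene stay as the last step left them, time stands still between calls to the robot, and variables do not carry over. Pictures are saved under pics/ and viewed, and the job is handed in when it is done.

Besides the shell and the picture viewer there is one more tool, called after "Request:" by a JSON object that holds its "api" and its "payload", one argument or row to a line. drive_tool: Moves the arm, as the interface text tells. Its arguments: {"type":"object","properties":{"plan":{"type":"array","items":{"type":"object","properties":{"rx":{"type":"number","minimum":-1,"maximum":1},"ry":{"type":"number","minimum":-1,"maximum":1},"rz":{"type":"number","minimum":-1,"maximum":1},"x":{"type":"number","minimum":-1,"maximum":1},"y":{"type":"number","minimum":-1,"maximum":1},"z":{"type":"number","minimum":-1,"maximum":1},"fingers":{"type":"number"}}}},"squeeze":{"type":"number"}},"required":["plan"]}

```bash
mkdir -p pics; ls; cat > h.py <<'E'
import numpy as np, cv2
from bench import monitor, viewer, workorder, nets, r
def save(c,name,crop=None,scale=1):
    im=c["color"][:,:,::-1]
    if crop: im=im[crop[1]:crop[3],crop[0]:crop[2]]
    im=cv2.resize(im,None,fx=scale,fy=scale,interpolation=cv2.INTER_CUBIC) if scale!=1 else im
    cv2.imwrite("pics/"+name,im)
def world(c):
    K=c["camera_matrix"];d=c["depth"];v,u=np.mgrid[:400,:640]
    p=np.stack([(u-K[0,2])/K[0,0]*d,(v-K[1,2])/K[1,1]*d,d],-1)
    return p@np.array(c["rotation"]).T+np.array(c["xyz"])
E
python3 - <<'E'
from h import *
print(r.grip_depth, monitor.read_state())
for n in ("top","scene","wrist"):
    c=viewer.camera(n); save(c,n+"0.png"); np.savez(n+"0.npz",**c); print(n,c["xyz"])
    for l in ("green_tag","pin_jar","tray","orange_tag"):
        for o in nets.find_in(l,n): print(n,l,np.round(o["centre"],3),round(o["confidence"],2))
E
```

```text
pics
0.051 {'time': 0.0, 'joint_positions': array([-1.22258601,  0.33287048, -0.06470017,  1.46097136,  0.02163218,
        1.3498734 , -0.08851524]), 'joint_vel': array([-0.00018032, -0.00021848, -0.00038765, -0.00050795, -0.00173201,
        0.00218098,  0.00013098]), 'joint_torque': array([ 4.83912645e-04, -6.23256540e+01,  2.51311337e-02, -3.89910185e+01,
       -6.12255838e-02,  3.95013322e-02,  1.81385367e-04]), 'ee_pos': array([0.22638517, 0.58224473, 0.2914404 ]), 'eef_rot': array([ 1.84338026e-01,  9.82862647e-01, -7.08185589e-04, -8.31478803e-05]), 'ft_force': array([-0.55389167,  0.50123472,  0.13904021]), 'torque': array([-0.01291612, -0.03622139,  0.02643677]), 'width': 0.08734120337548622}
top [0.44783215 0.0370899  1.23663412]
top green_tag [ 0.553 -0.086  0.001] 0.95
top green_tag [0.398 0.108 0.004] 0.76
top green_tag [0.629 0.041 0.009] 0.68
top pin_jar [ 0.701 -0.117  0.076] 0.84
top pin_jar [0.756 0.163 0.044] 0.69
top pin_jar [0.69  0.03  0.091] 0.68
top tray [0.497 0.337 0.031] 0.97
top orange_tag [ 0.631 -0.237  0.007] 0.67
scene [0.93886267 0.34843358 0.76463037]
scene green_tag [ 0.547 -0.084  0.004] 0.73
scene green_tag [0.626 0.048 0.005] 0.66
scene green_tag [0.4   0.106 0.006] 0.61
scene pin_jar [ 0.716 -0.104  0.072] 0.94
scene pin_jar [0.771 0.159 0.039] 0.93
scene tray [0.52 0.34 0.03] 0.58
scene orange_tag [ 0.621 -0.237  0.006] 0.51
wrist [0.15603587 0.61023338 0.38433989]
wrist tray [0.366 0.395 0.035] 0.9
```

View pics/top0.png

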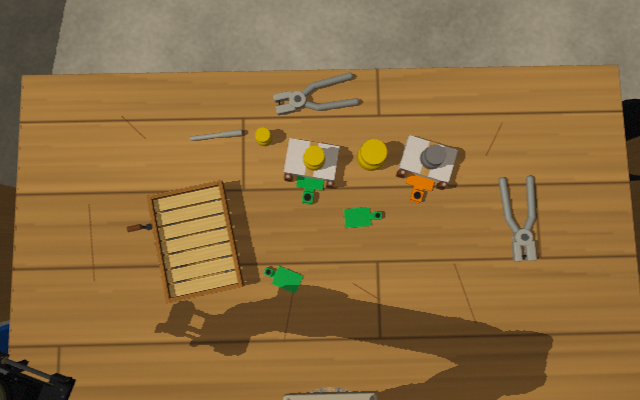

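View pics/scene0.png

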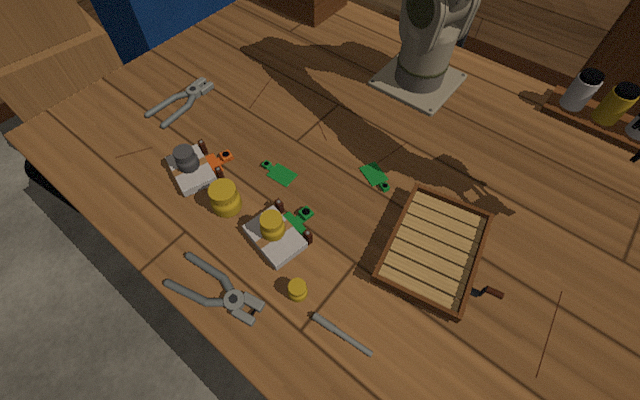

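The top picture shows three green tags: (310,188) under the box with the yellow jar, (358,217) lying loose, and (287,278) lying loose. It also shows three yellow jars: (314,157) on the box, (373,153) larger, and (263,136) smaller. The ones I want are the tag at (310,188) and the jar at (314,157). I'll check that with a close crop and sizes.

```bash
python3 - <<'E'
from h import *
c=dict(np.load("top0.npz")); save(c,"crop0.png",(270,125,390,235),6)
W=world(c); im=c["color"]; hsv=cv2.cvtColor(im,cv2.COLOR_RGB2HSV)
np.set_printoptions(precision=4,suppress=True)
def rect(m,l):
    p=W[m]; 
    q=cv2.minAreaRect(p[:,:2].astype(np.float32)*1000)
    print(l,m.sum(),"z",np.percentile(p[:,2],[5,50,95]),"rect",q)
g=(hsv[...,0]>50)&(hsv[...,0]<85)&(hsv[...,1]>120)&(hsv[...,2]>40)
n,lab,st,ce=cv2.connectedComponentsWithStats(g.astype(np.uint8))
for i in range(1,n):
    if st[i,4]>60: rect(lab==i,("green",ce[i]))
y=(hsv[...,0]>23)&(hsv[...,0]<33)&(hsv[...,1]>200)&(hsv[...,2]>120)
n,lab,st,ce=cv2.connectedComponentsWithStats(y.astype(np.uint8))
for i in range(1,n):
    if st[i,4]>60: rect((lab==i)&(W[...,2]>.03),("yellow",ce[i]))
# box top: z 25-35 white
w=(hsv[...,1]<60)&(hsv[...,2]>110)&(abs(W[...,2]-.03)<.008)
n,lab,st,ce=cv2.connectedComponentsWithStats(w.astype(np.uint8))
for i in range(1,n):
    if st[i,4]>60: rect(lab==i,("box",ce[i]))
# tray
rg=[o for o in nets.regions_of("tray","top")] if False else []
t=(W[...,2]>.038)&(W[...,2]<.052); t[:, :145]=0; t[:,250:]=0; t[:175]=0; t[305:]=0
rect(t,"tray lip")
# elevated near boss
for v in range(185,206):
    print(v,[f"{W[v,u,2]*1000:.0f}" for u in range(292,328,2)])
print(W[197,307],W[190,310])
E
```

```text
Traceback (most recent call last):
  File "h.py", line 11, in world
    return p@np.array(c["rotation"]).T+np.array(c["xyz"])
           ~^~~~~~~~~~~~~~~~~~~~~~~~~~
ValueError: matmul: Input operand 1 has a mismatch in its core dimension 0, with gufunc signature (n?,k),(k,m?)->(n?,m?) (size 4 is different from 3)
```

View pics/crop0.png

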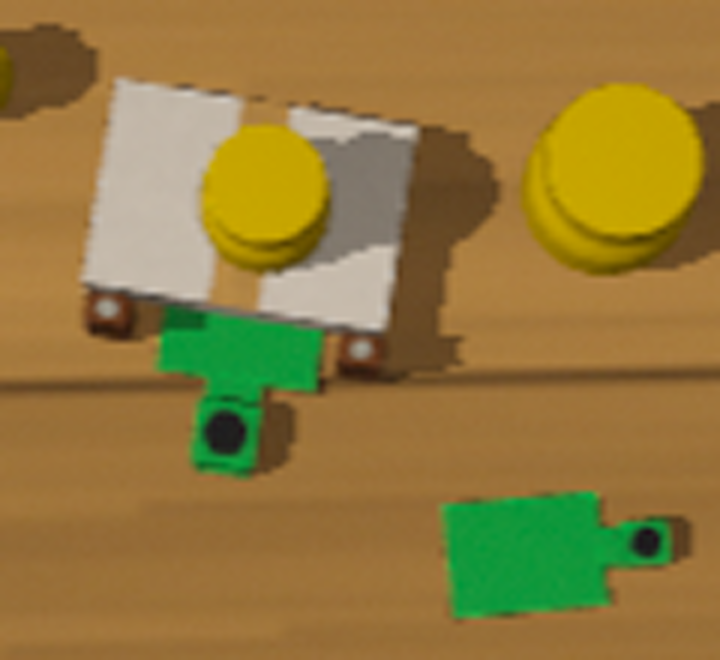

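The crop confirms the tag under the box, with its boss at about (307,197). The stops are at (288,177) and (330,184). The camera rotation is a quaternion, so I'll fix that in the helper.

```bash
sed -i 's/^import numpy as np, cv2/import numpy as np, cv2\nfrom scipy.spatial.transform import Rotation as R/; s/np.array(c\["rotation"\]).T/R.from_quat(c["rotation"]).as_matrix().T/' h.py
cat > m0.py <<'E'
from h import *
c=dict(np.load("top0.npz"))
W=world(c); im=c["color"]; hsv=cv2.cvtColor(im,cv2.COLOR_RGB2HSV)
np.set_printoptions(precision=4,suppress=True)
def rect(m,l):
    p=W[m]
    if len(p)<5: return
    q=cv2.minAreaRect(p[:,:2].astype(np.float32)*1000)
    print(l,m.sum(),"z",np.percentile(p[:,2],[5,50,95]),"rect",np.round(q[0],1),np.round(q[1],1),round(q[2],1))
g=(hsv[...,0]>50)&(hsv[...,0]<85)&(hsv[...,1]>120)&(hsv[...,2]>40)
n,lab,st,ce=cv2.connectedComponentsWithStats(g.astype(np.uint8))
for i in range(1,n):
    if st[i,4]>60: rect(lab==i,("green",ce[i]))
y=(hsv[...,0]>21)&(hsv[...,0]<33)&(hsv[...,1]>200)&(hsv[...,2]>120)
n,lab,st,ce=cv2.connectedComponentsWithStats(y.astype(np.uint8))
for i in range(1,n):
    if st[i,4]>60:
        m=lab==i; zt=np.percentile(W[m][:,2],90); rect(m&(W[...,2]>zt-.006),("yellow",ce[i]))
w=(hsv[...,1]<60)&(abs(W[...,2]-.03)<.008); w[:,:280]=0
n,lab,st,ce=cv2.connectedComponentsWithStats(w.astype(np.uint8))
for i in range(1,n):
    if st[i,4]>60: rect(lab==i,("box",ce[i]))
t=(W[...,2]>.039)&(W[...,2]<.052); t[:, :145]=0; t[:,250:]=0; t[:175]=0; t[305:]=0
rect(t,"tray lip")
b=(W[...,2]>.012)&(W[...,2]<.026); b2=np.zeros_like(b); b2[190:206,298:318]=b[190:206,298:318]
n,lab,st,ce=cv2.connectedComponentsWithStats(b2.astype(np.uint8))
for i in range(1,n): rect(lab==i,("boss",ce[i])); print(W[lab==i].mean(0))
s=(W[...,2]>.034)&(W[...,2]<.05)
for nm,(u0,v0,u1,v1) in dict(L=(282,170,296,184),R=(322,176,336,192)).items():
    q=np.zeros_like(s); q[v0:v1,u0:u1]=s[v0:v1,u0:u1]; rect(q,"stop"+nm); print(W[q].mean(0))
E
python3 m0.py
```

```text
('green', array([309.01  , 186.6466])) 399 z [-0.0004  0.0047  0.0186] rect [554.   51.8] [ 68.4 204.7] 80.6
('green', array([359.1436, 216.7909])) 550 z [-0.0013  0.0027  0.0107] rect [551.3 -98.2] [48.6 95.5] 3.8
('green', array([284.9861, 278.5461])) 575 z [-0.0016  0.0025  0.0103] rect [423.3 101.3] [ 94.  100.2] 64.1
('yellow', array([261.7961, 135.2136])) 160 z [0.0406 0.0432 0.0468] rect [762.4 156.4] [36.5 34.9] 59.0
('yellow', array([371.3579, 153.5974])) 479 z [0.0716 0.0748 0.0782] rect [599.1 -39.4] [ 62.2 333.2] 52.6
('yellow', array([313.3081, 156.9   ])) 293 z [0.0842 0.087  0.0906] rect [695.5  26.4] [46.3 47.6] 89.1
('box', array([412.8351, 154.2356])) 679 z [0.0252 0.0292 0.0331] rect [ 706.2 -231.8] [58.9 92.3] 72.7
('box', array([295.4761, 156.6672])) 649 z [0.0253 0.0292 0.0332] rect [706.6  70.1] [52.7 91.1] 79.3
('box', array([327.6269, 162.3144])) 528 z [0.025  0.0291 0.033 ] rect [692.6  -5.2] [51.9 91. ] 78.8
('box', array([444.014 , 165.7645])) 501 z [0.0252 0.0292 0.0329] rect [ 682.4 -303.1] [53.2 91. ] 71.6
('box', array([524.3, 236.4])) 80 z [0.0222 0.0236 0.0277] rect [ 489.8 -500.4] [32.8 37.7] 46.9
tray lip 1502 z [0.04   0.0437 0.0477] rect [497.3 327.5] [270.7 190.9] 11.1
('boss', array([306.6239, 196.7949])) 117 z [0.013  0.017  0.0209] rect [603.6  45.3] [27.8 28.1] 79.3
[0.6034 0.0455 0.0172]
stopL 48 z [0.0367 0.0404 0.0444] rect [658.4  93.8] [24.  20.4] 0.0
[0.654  0.0935 0.0406]
stopR 48 z [0.0369 0.0409 0.0439] rect [638.8 -10. ] [29.1 22.1] 21.4
[ 0.6349 -0.0117  0.0408]
```

```bash
cat >> h.py <<'E'
def plan(p,yaw_y,tilt=None):
    """shift/turn (move units) from measured pose to TCP p, tool down with tool-y at world angle yaw_y deg"""
    s=monitor.read_state(); R0=R.from_quat(s["eef_rot"]); 
    a=np.deg2rad(yaw_y); y=np.array([np.cos(a),np.sin(a),0]); z=np.array([0,0,-1.]); x=np.cross(y,z)
    R1=R.from_matrix(np.stack([x,y,z],1))
    sh=R0.inv().apply(np.array(p)-s["ee_pos"]); rv=(R0.inv()*R1).as_rotvec()/(2*np.pi)
    print("xyz",np.round(sh,4),"rot",np.round(rv,4)," t",s["time"],"at",np.round(s["ee_pos"],4),"F",np.round(s["ft_force"],1),"w",s["width"])
E
python3 -c "
from h import *
plan([.6035,.0455,.16],79)"
```

```text
xyz [-0.546  -0.3639  0.1322] rot [ 0.     -0.     -0.0285]  t 0.75 at [0.2265 0.5826 0.2923] F [-0.5 -0.2  0.8] w 0.08723037802121636
```

Request:
{"api": "drive_tool", "payload": {
  "plan": [
    {"x": -0.546, "y": -0.364, "z": 0.132, "rz": -0.0285, "fingers": 1},
    {"x": -0.546, "y": -0.364, "z": 0.132, "rz": -0.0285, "fingers": 1},
    {"x": -0.546, "y": -0.364, "z": 0.132, "rz": -0.0285, "fingers": 1},
    {"x": -0.546, "y": -0.364, "z": 0.132, "rz": -0.0285, "fingers": 1},
    {"x": -0.546, "y": -0.364, "z": 0.132, "rz": -0.0285, "fingers": 1},
    {"x": -0.546, "y": -0.364, "z": 0.132, "rz": -0.0285, "fingers": 1},
    {"x": -0.546, "y": -0.364, "z": 0.132, "rz": -0.0285, "fingers": 1},
    {"x": -0.546, "y": -0.364, "z": 0.132, "rz": -0.0285, "fingers": 1},
    {"x": -0.546, "y": -0.364, "z": 0.132, "rz": -0.0285, "fingers": 1},
    {"x": -0.546, "y": -0.364, "z": 0.132, "rz": -0.0285, "fingers": 1},
    {"x": -0.546, "y": -0.364, "z": 0.132, "rz": -0.0285, "fingers": 1},
    {"x": -0.546, "y": -0.364, "z": 0.132, "rz": -0.0285, "fingers": 1}
  ]
}}

```text
validation failed for argument at $.pl...
```

```bash
python3 - <<'E'
from h import *
plan([.6035,.0455,.16],79)
s=monitor.read_state(); print(s["joint_positions"])
c=viewer.camera("wrist"); save(c,"wrist1.png"); np.savez("wrist1.npz",**c)
W=world(c); np.set_printoptions(precision=4,suppress=True)
hsv=cv2.cvtColor(c["color"],cv2.COLOR_RGB2HSV)
g=(hsv[...,0]>50)&(hsv[...,0]<85)&(hsv[...,1]>120)&(hsv[...,2]>30)
d=c["depth"]>0
for l,z0,z1 in (("low",-.004,.010),("boss",.0125,.024)):
    m=g&d&(W[...,2]>z0)&(W[...,2]<z1)&(np.hypot(W[...,0]-.61,W[...,1]-.045)<.09)
    m=cv2.morphologyEx(m.astype(np.uint8),cv2.MORPH_OPEN,np.ones((3,3)))>0
    if m.sum()<20: print(l,m.sum()); continue
    q=cv2.minAreaRect(W[m][:,:2].astype(np.float32)*1000); print(l,m.sum(),q,W[m].mean(0))
E
```

```text
xyz [-0.546  -0.3639  0.1322] rot [ 0.     -0.     -0.0285]  t 0.75 at [0.2265 0.5826 0.2923] F [-0.5 -0.2  0.8] w 0.08723037802121636
[-1.22258447  0.33218238 -0.06472347  1.46006973  0.02158338  1.34990896
 -0.08852767]
low 0
boss 0
```

The move was refused and the arm hasn't moved. I'll retry with every key filled in.

Request:
{"api": "drive_tool", "payload": {
  "plan": [
    {"rx": 0.0, "ry": 0.0, "rz": -0.0285, "x": -0.546, "y": -0.364, "z": 0.132, "fingers": 1.0},
    {"rx": 0.0, "ry": 0.0, "rz": -0.0285, "x": -0.546, "y": -0.364, "z": 0.132, "fingers": 1.0}
  ]
}}

```text
time: 1.05
ee_pos: [0.2974, 0.4812, 0.2672]
eef_rot: [0.094, 0.996, 0.0, 0.0]
ft_force: [0.8, 0.2, 0.9]
width: 0.0867
```

```bash
python3 -c "
from h import *
plan([.6035,.0455,.16],79)"
```

```text
xyz [-0.382  -0.371   0.1072] rot [0.0001 0.     0.0007]  t 1.05 at [0.2974 0.4812 0.2672] F [0.8 0.2 0.9] w 0.08665831980249948
```

Request:
{"api": "drive_tool", "payload": {
  "plan": [
    {"rx": 0.0, "ry": 0.0, "rz": 0.0, "x": -0.382, "y": -0.371, "z": 0.107, "fingers": 1.0},
    {"rx": 0.0, "ry": 0.0, "rz": 0.0, "x": -0.382, "y": -0.371, "z": 0.107, "fingers": 1.0},
    {"rx": 0.0, "ry": 0.0, "rz": 0.0, "x": -0.382, "y": -0.371, "z": 0.107, "fingers": 1.0},
    {"rx": 0.0, "ry": 0.0, "rz": 0.0, "x": -0.382, "y": -0.371, "z": 0.107, "fingers": 1.0},
    {"rx": 0.0, "ry": 0.0, "rz": 0.0, "x": -0.382, "y": -0.371, "z": 0.107, "fingers": 1.0},
    {"rx": 0.0, "ry": 0.0, "rz": 0.0, "x": -0.382, "y": -0.371, "z": 0.107, "fingers": 1.0},
    {"rx": 0.0, "ry": 0.0, "rz": 0.0, "x": -0.382, "y": -0.371, "z": 0.107, "fingers": 1.0},
    {"rx": 0.0, "ry": 0.0, "rz": 0.0, "x": -0.382, "y": -0.371, "z": 0.107, "fingers": 1.0},
    {"rx": 0.0, "ry": 0.0, "rz": 0.0, "x": -0.382, "y": -0.371, "z": 0.107, "fingers": 1.0},
    {"rx": 0.0, "ry": 0.0, "rz": 0.0, "x": -0.382, "y": -0.371, "z": 0.107, "fingers": 1.0},
    {"rx": 0.0, "ry": 0.0, "rz": 0.0, "x": -0.382, "y": -0.371, "z": 0.107, "fingers": 1.0},
    {"rx": 0.0, "ry": 0.0, "rz": 0.0, "x": -0.382, "y": -0.371, "z": 0.107, "fingers": 1.0}
  ]
}}

```text
time: 2.55
ee_pos: [0.6009, 0.0469, 0.1609]
eef_rot: [0.095, 0.996, 0.0, 0.0]
ft_force: [-0.9, 0.2, -0.3]
width: 0.087
```

```bash
cat > wr.py <<'E'
from h import *
import sys
s=monitor.read_state(); print(s["joint_positions"])
c=viewer.camera("wrist"); save(c,sys.argv[1]+".png"); np.savez(sys.argv[1]+".npz",**c)
W=world(c); np.set_printoptions(precision=4,suppress=True)
hsv=cv2.cvtColor(c["color"],cv2.COLOR_RGB2HSV)
g=(hsv[...,0]>50)&(hsv[...,0]<85)&(hsv[...,1]>120)&(hsv[...,2]>30)
d=c["depth"]>0
for l,z0,z1 in (("low",-.004,.010),("boss",.0125,.024)):
    m=g&d&(W[...,2]>z0)&(W[...,2]<z1)&(np.hypot(W[...,0]-.61,W[...,1]-.045)<.09)
    m=cv2.morphologyEx(m.astype(np.uint8),cv2.MORPH_OPEN,np.ones((3,3)))>0
    if m.sum()<20: print(l,m.sum()); continue
    q=cv2.minAreaRect(W[m][:,:2].astype(np.float32)*1000); print(l,m.sum(),q,W[m].mean(0))
E
python3 wr.py wrist1; python3 -c "
from h import *
plan([.6035,.0455,.16],79)"
```

```text
[-0.39966121  0.39401872  0.30535764  1.6903147  -0.13246276  1.07711264
  1.32785232]
low 2344 ((621.3878173828125, 43.81979751586914), (68.93592834472656, 68.4240493774414), 78.8459243774414) [0.6367 0.0407 0.0048]
boss 633 ((603.2981567382812, 46.21146011352539), (27.69778823852539, 27.977663040161133), 80.7879409790039) [0.6022 0.0465 0.0175]
xyz [-0.0028 -0.0008  0.0009] rot [0.0001 0.     0.0004]  t 2.6 at [0.6009 0.0468 0.1609] F [-1.2 -0.5 -0.4] w 0.08698362649498008
```

View pics/wrist1.png

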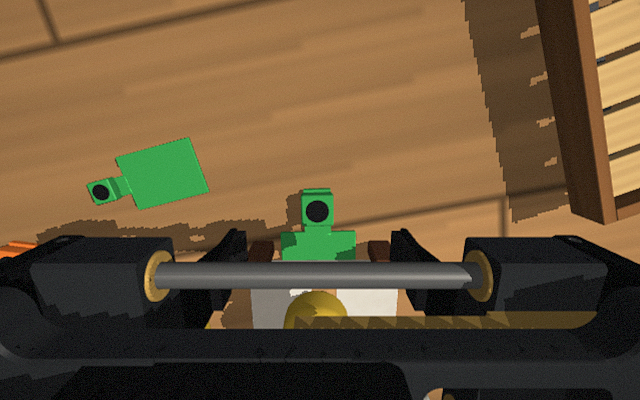

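```bash
python3 -c "
from h import *
plan([.603,.046,.073],79.3)"
```

```text
xyz [-0.0022 -0.0005  0.0879] rot [ 0.0001  0.     -0.0005]  t 2.6 at [0.6009 0.0468 0.1609] F [-1.2 -0.5 -0.4] w 0.08698362649498008
```

The wrist picture shows the boss at (316,210), centred between the fingers. It measures 28 mm square and the panel 68 mm wide, so this is the right tag. Descending.

Request:
{"api": "drive_tool", "payload": {
  "plan": [
    {"rx": 0.0, "ry": 0.0, "rz": 0.0, "x": -0.001, "y": 0.0, "z": 0.04, "fingers": 1.0},
    {"rx": 0.0, "ry": 0.0, "rz": 0.0, "x": -0.001, "y": 0.0, "z": 0.065, "fingers": 1.0},
    {"rx": 0.0, "ry": 0.0, "rz": 0.0, "x": -0.001, "y": 0.0, "z": 0.08, "fingers": 1.0},
    {"rx": 0.0, "ry": 0.0, "rz": 0.0, "x": -0.001, "y": 0.0, "z": 0.087, "fingers": 1.0},
    {"rx": 0.0, "ry": 0.0, "rz": 0.0, "x": -0.001, "y": 0.0, "z": 0.087, "fingers": 1.0}
  ]
}}

```text
time: 3.22
ee_pos: [0.6023, 0.0452, 0.0739]
eef_rot: [0.096, 0.995, 0.0, 0.0]
ft_force: [0.1, -0.7, 0.7]
width: 0.0869
```

```bash
python3 -c "
from h import *
plan([.603,.046,.073],79.3)
c=viewer.camera('wrist');save(c,'wrist2.png')"
```

```text
xyz [-0.0005  0.0009  0.0009] rot [ 0.      0.     -0.0008]  t 3.225 at [0.6023 0.0452 0.0739] F [ 0.1 -0.7  0.7] w 0.08687461563910139
```

View pics/wrist2.png

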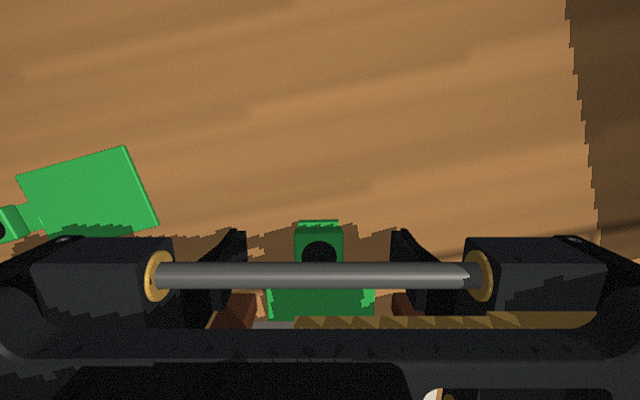

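The boss at (320,250) sits between the fingers, with the tips about 4 mm above the shelf. Closing.

Request:
{"api": "drive_tool", "payload": {
  "plan": [
    {"rx": 0.0, "ry": 0.0, "rz": 0.0, "x": 0.0, "y": 0.0, "z": 0.0, "fingers": 0.0},
    {"rx": 0.0, "ry": 0.0, "rz": 0.0, "x": 0.0, "y": 0.0, "z": 0.0, "fingers": 0.0},
    {"rx": 0.0, "ry": 0.0, "rz": 0.0, "x": 0.0, "y": 0.0, "z": 0.0, "fingers": 0.0},
    {"rx": 0.0, "ry": 0.0, "rz": 0.0, "x": 0.0, "y": 0.0, "z": 0.0, "fingers": 0.0},
    {"rx": 0.0, "ry": 0.0, "rz": 0.0, "x": 0.0, "y": 0.0, "z": 0.0, "fingers": 0.0},
    {"rx": 0.0, "ry": 0.0, "rz": 0.0, "x": 0.0, "y": 0.0, "z": 0.0, "fingers": 0.0},
    {"rx": 0.0, "ry": 0.0, "rz": 0.0, "x": 0.0, "y": 0.0, "z": 0.0, "fingers": 0.0},
    {"rx": 0.0, "ry": 0.0, "rz": 0.0, "x": 0.0, "y": 0.0, "z": 0.0, "fingers": 0.0}
  ],
  "squeeze": 30
}}

```text
time: 4.28
ee_pos: [0.6022, 0.0452, 0.0736]
eef_rot: [0.096, 0.995, 0.0, -0.0]
ft_force: [0.1, 0.5, -0.4]
width: 0.0278
```

Gripped at 27.8 mm. Pulling straight along tool +x, which is the tag's -x.

Request:
{"api": "drive_tool", "payload": {
  "plan": [
    {"rx": 0.0, "ry": 0.0, "rz": 0.0, "x": 0.004, "y": 0.0, "z": 0.0, "fingers": 0.0},
    {"rx": 0.0, "ry": 0.0, "rz": 0.0, "x": 0.01, "y": 0.0, "z": 0.0, "fingers": 0.0},
    {"rx": 0.0, "ry": 0.0, "rz": 0.0, "x": 0.016, "y": 0.0, "z": 0.0, "fingers": 0.0},
    {"rx": 0.0, "ry": 0.0, "rz": 0.0, "x": 0.022, "y": 0.0, "z": 0.0, "fingers": 0.0},
    {"rx": 0.0, "ry": 0.0, "rz": 0.0, "x": 0.028, "y": 0.0, "z": 0.0, "fingers": 0.0},
    {"rx": 0.0, "ry": 0.0, "rz": 0.0, "x": 0.034, "y": 0.0, "z": 0.0, "fingers": 0.0},
    {"rx": 0.0, "ry": 0.0, "rz": 0.0, "x": 0.04, "y": 0.0, "z": 0.0, "fingers": 0.0}
  ]
}}

```text
time: 5.15
ee_pos: [0.5627, 0.0528, 0.0737]
eef_rot: [0.096, 0.995, 0.0, 0.0]
ft_force: [3.7, -0.0, -0.6]
width: 0.0276
```

```bash
python3 -c "
from h import *
plan([.603,.046,.073],79.3)
c=viewer.camera('scene');save(c,'sc2.png',(200,140,360,290),4)"
```

```text
xyz [-0.0409  0.001   0.0007] rot [ 0.      0.0001 -0.0008]  t 5.15 at [0.5627 0.0528 0.0737] F [ 3.7 -0.  -0.6] w 0.027598186560017623
```

View pics/sc2.png

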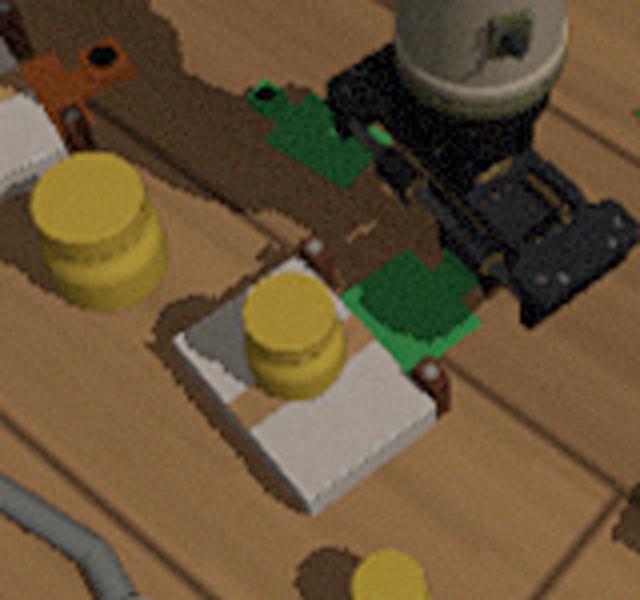

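The tag is sliding out with about 4 N of pull, and the box is held by the stops with the jar upright. Continuing to a total of about 105 mm.

Request:
{"api": "drive_tool", "payload": {
  "plan": [
    {"rx": 0.0, "ry": 0.0, "rz": 0.0, "x": 0.006, "y": 0.0, "z": 0.0, "fingers": 0.0},
    {"rx": 0.0, "ry": 0.0, "rz": 0.0, "x": 0.012, "y": 0.0, "z": 0.0, "fingers": 0.0},
    {"rx": 0.0, "ry": 0.0, "rz": 0.0, "x": 0.018, "y": 0.0, "z": 0.0, "fingers": 0.0},
    {"rx": 0.0, "ry": 0.0, "rz": 0.0, "x": 0.024, "y": 0.0, "z": 0.0, "fingers": 0.0},
    {"rx": 0.0, "ry": 0.0, "rz": 0.0, "x": 0.03, "y": 0.0, "z": 0.0, "fingers": 0.0},
    {"rx": 0.0, "ry": 0.0, "rz": 0.0, "x": 0.036, "y": 0.0, "z": 0.0, "fingers": 0.0},
    {"rx": 0.0, "ry": 0.0, "rz": 0.0, "x": 0.042, "y": 0.0, "z": 0.0, "fingers": 0.0},
    {"rx": 0.0, "ry": 0.0, "rz": 0.0, "x": 0.048, "y": 0.0, "z": 0.0, "fingers": 0.0},
    {"rx": 0.0, "ry": 0.0, "rz": 0.0, "x": 0.055, "y": 0.0, "z": 0.0, "fingers": 0.0},
    {"rx": 0.0, "ry": 0.0, "rz": 0.0, "x": 0.065, "y": 0.0, "z": 0.0, "fingers": 0.0},
    {"rx": 0.0, "ry": 0.0, "rz": 0.0, "x": 0.065, "y": 0.0, "z": 0.0, "fingers": 0.0},
    {"rx": 0.0, "ry": 0.0, "rz": 0.0, "x": 0.065, "y": 0.0, "z": 0.0, "fingers": 0.0}
  ]
}}

```text
time: 6.7
ee_pos: [0.4991, 0.0651, 0.0737]
eef_rot: [0.096, 0.995, 0.0, 0.0]
ft_force: [-0.5, 0.4, -1.1]
width: 0.0278
```

```bash
python3 -c "
from h import *
plan([.603,.046,.073],79.3)
c=viewer.camera('scene');save(c,'sc3.png',(200,140,360,290),4)"
```

```text
xyz [-0.1056  0.001   0.0007] rot [ 0.      0.     -0.0008]  t 6.7 at [0.4991 0.0651 0.0737] F [-0.5  0.4 -1.1] w 0.027756401141446622
```

View pics/sc3.png

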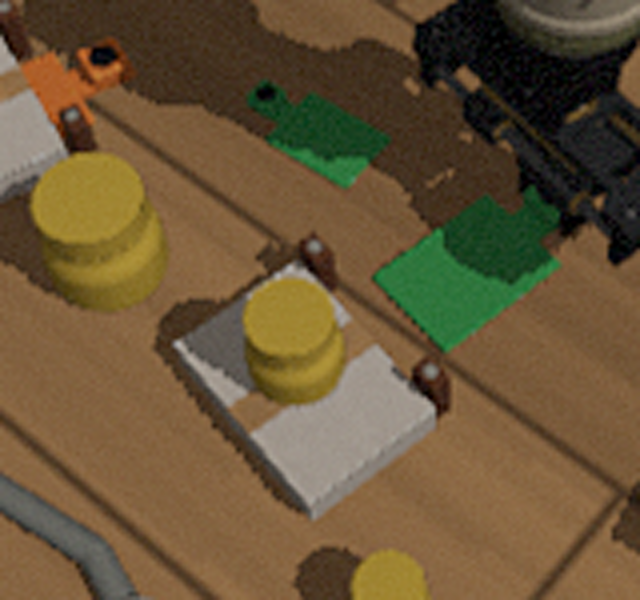

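The tag is free and the jar stands upright on its box; by the pull distance the panel centre is about 127 mm from the jar. Lifting now, and working out the carry to the tray. The lip fit gives its centre as (0.497,0.3275), yaw +11°, 271x191 mm outside, which agrees with the sizes given.

Request:
{"api": "drive_tool", "payload": {
  "plan": [
    {"rx": 0.0, "ry": 0.0, "rz": 0.0, "x": 0.0, "y": 0.0, "z": -0.02, "fingers": 0.0},
    {"rx": 0.0, "ry": 0.0, "rz": 0.0, "x": 0.0, "y": 0.0, "z": -0.05, "fingers": 0.0},
    {"rx": 0.0, "ry": 0.0, "rz": 0.0, "x": 0.0, "y": 0.0, "z": -0.085, "fingers": 0.0},
    {"rx": 0.0, "ry": 0.0, "rz": 0.0, "x": 0.0, "y": 0.0, "z": -0.12, "fingers": 0.0},
    {"rx": 0.0, "ry": 0.0, "rz": 0.0, "x": 0.0, "y": 0.0, "z": -0.12, "fingers": 0.0}
  ]
}}

```text
time: 7.38
ee_pos: [0.5006, 0.0652, 0.1961]
eef_rot: [0.096, 0.995, 0.001, 0.002]
ft_force: [0.1, -0.1, -0.5]
width: 0.0279
```

```bash
python3 - <<'E'
from h import *
plan([.4462,.3176,.194],101)
c=viewer.camera("top"); save(c,"top4.png"); W=world(c)
for l in ("pin_jar","tray"):
    for o in nets.find_in(l,"top"): print(l,np.round(o["centre"],3),round(o["confidence"],2))
t=(W[...,2]>.039)&(W[...,2]<.052); t[:, :145]=0; t[:,250:]=0; t[:175]=0; t[305:]=0
print(cv2.minAreaRect(W[t][:,:2].astype(np.float32)*1000))
E
```

```text
xyz [0.1015 0.2373 0.0022] rot [ 0.0003  0.0007 -0.0611]  t 7.375 at [0.5006 0.0652 0.1961] F [ 0.1 -0.1 -0.5] w 0.027948418703588204
pin_jar [0.69  0.028 0.082] 0.96
pin_jar [ 0.7   -0.119  0.074] 0.9
pin_jar [0.76  0.161 0.042] 0.78
tray [0.497 0.334 0.03 ] 0.67
((496.89990234375, 327.57855224609375), (270.1699523925781, 191.14573669433594), 11.233502388000488)
```

View pics/top4.png

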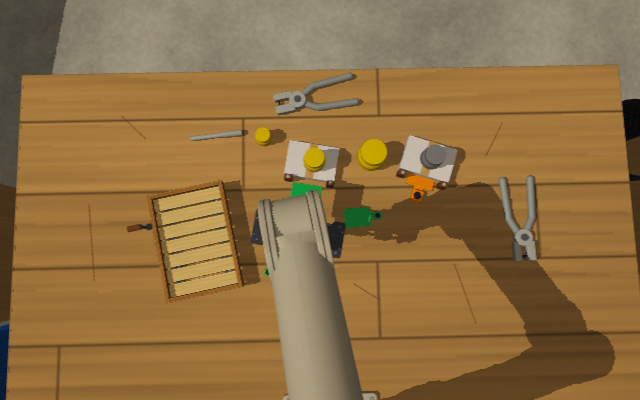

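The picture shows the tag held under the gripper, with its panel showing at (306,190). The stack at (314,160) is standing. Carrying to above the tray.

Request:
{"api": "drive_tool", "payload": {
  "plan": [
    {"rx": 0.0, "ry": 0.0, "rz": -0.015, "x": 0.015, "y": 0.035, "z": 0.0, "fingers": 0.0},
    {"rx": 0.0, "ry": 0.0, "rz": -0.035, "x": 0.034, "y": 0.08, "z": 0.0, "fingers": 0.0},
    {"rx": 0.0, "ry": 0.0, "rz": -0.061, "x": 0.055, "y": 0.128, "z": 0.0, "fingers": 0.0},
    {"rx": 0.0, "ry": 0.0, "rz": -0.061, "x": 0.075, "y": 0.175, "z": 0.0, "fingers": 0.0},
    {"rx": 0.0, "ry": 0.0, "rz": -0.061, "x": 0.092, "y": 0.215, "z": 0.0, "fingers": 0.0},
    {"rx": 0.0, "ry": 0.0, "rz": -0.061, "x": 0.101, "y": 0.237, "z": 0.0, "fingers": 0.0},
    {"rx": 0.0, "ry": 0.0, "rz": -0.061, "x": 0.101, "y": 0.237, "z": 0.0, "fingers": 0.0},
    {"rx": 0.0, "ry": 0.0, "rz": -0.061, "x": 0.101, "y": 0.237, "z": 0.0, "fingers": 0.0}
  ]
}}

```text
time: 8.52
ee_pos: [0.4452, 0.3157, 0.1927]
eef_rot: [-0.095, 0.995, -0.001, -0.001]
ft_force: [0.5, 0.1, 0.1]
width: 0.0277
```

```bash
python3 - <<'E'
from h import *
plan([.4462,.3176,.1045],101)
c=viewer.camera("scene"); save(c,"sc5.png")
c=viewer.camera("wrist"); save(c,"wr5.png")
E
```

```text
xyz [-0.0014  0.0018  0.0882] rot [-0.0002 -0.0002 -0.0002]  t 8.525 at [0.4452 0.3157 0.1927] F [0.5 0.1 0.1] w 0.027718104132692573
```

View pics/sc5.png

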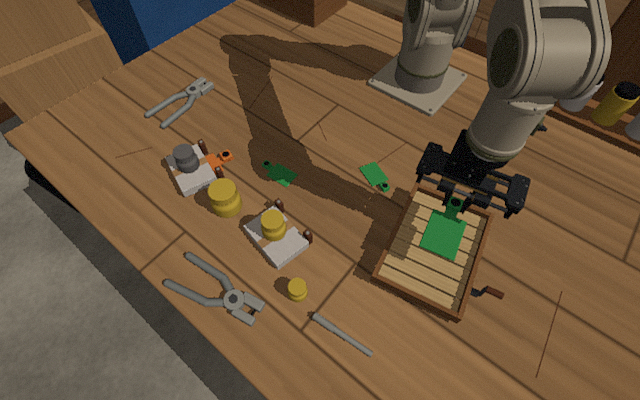

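View pics/wr5.png

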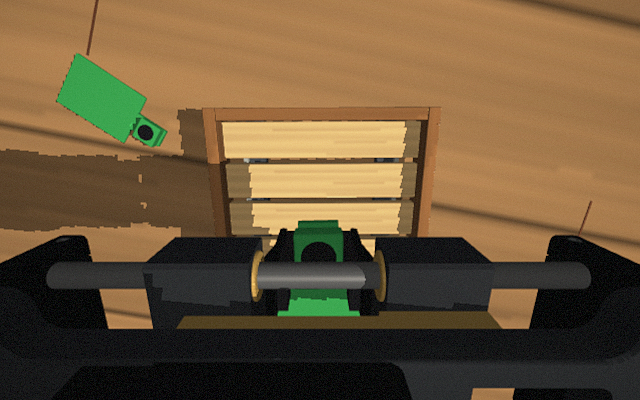

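In the scene view the held tag at (443,235) is over the tray and level. The wrist view shows it square to the lip. Lowering.

Request:
{"api": "drive_tool", "payload": {
  "plan": [
    {"rx": 0.0, "ry": 0.0, "rz": 0.0, "x": 0.0, "y": 0.0, "z": 0.03, "fingers": 0.0},
    {"rx": 0.0, "ry": 0.0, "rz": 0.0, "x": 0.0, "y": 0.0, "z": 0.055, "fingers": 0.0},
    {"rx": 0.0, "ry": 0.0, "rz": 0.0, "x": 0.0, "y": 0.0, "z": 0.075, "fingers": 0.0},
    {"rx": 0.0, "ry": 0.0, "rz": 0.0, "x": 0.0, "y": 0.0, "z": 0.084, "fingers": 0.0},
    {"rx": 0.0, "ry": 0.0, "rz": 0.0, "x": 0.0, "y": 0.0, "z": 0.087, "fingers": 0.0},
    {"rx": 0.0, "ry": 0.0, "rz": 0.0, "x": 0.0, "y": 0.0, "z": 0.088, "fingers": 0.0},
    {"rx": 0.0, "ry": 0.0, "rz": 0.0, "x": 0.0, "y": 0.0, "z": 0.088, "fingers": 0.0},
    {"rx": 0.0, "ry": 0.0, "rz": 0.0, "x": 0.0, "y": 0.0, "z": 0.088, "fingers": 0.0}
  ]
}}

```text
time: 9.62
ee_pos: [0.4453, 0.3171, 0.106]
eef_rot: [-0.096, 0.995, 0.0, 0.0]
ft_force: [0.4, 0.2, -0.3]
width: 0.0276
```

```bash
python3 - <<'E'
from h import *
plan([.4462,.3176,.1037],101)
c=viewer.camera("scene"); save(c,"sc6.png",(350,150,550,320),4); W=world(c)
hsv=cv2.cvtColor(c["color"],cv2.COLOR_RGB2HSV)
g=(hsv[...,0]>50)&(hsv[...,0]<85)&(hsv[...,1]>120)&(hsv[...,2]>30); g[:,:400]=0
P=W[g]; k=np.hypot(P[:,0]-.517,P[:,1]-.3315)<.03; A=np.c_[P[k][:,:2]-[.517,.3315],np.ones(k.sum())]
print(np.linalg.lstsq(A,P[k][:,2],rcond=None)[0], k.sum())
E
```

```text
xyz [-0.001   0.0003  0.0023] rot [ 0.0001  0.0001 -0.0001]  t 9.625 at [0.4453 0.3171 0.106 ] F [ 0.4  0.2 -0.3] w 0.027645048835383247
[-0.0025132  -0.00096848  0.03684592] 552
```

View pics/sc6.png

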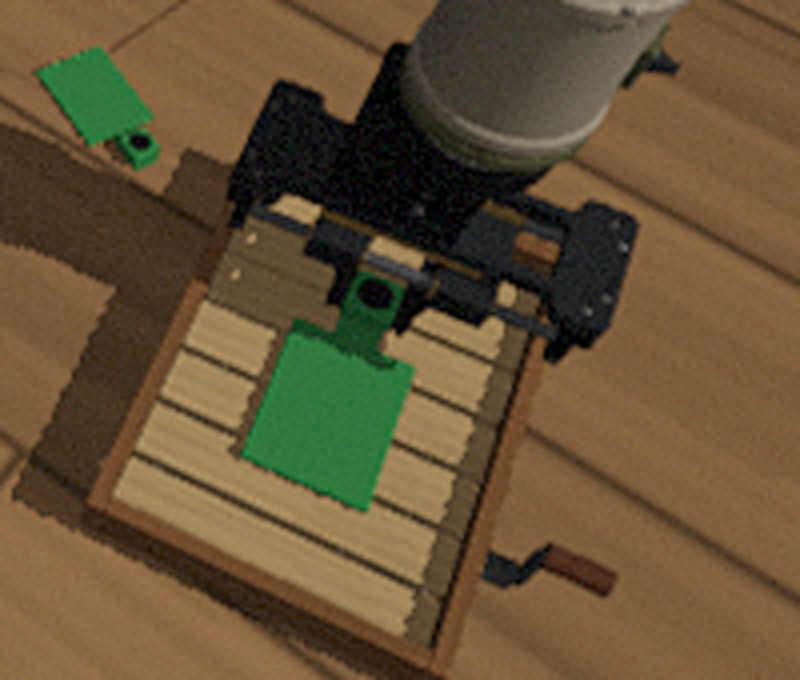

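The tag is level, about 2 mm above the slats. I'll lower 2 mm, then open.

Request:
{"api": "drive_tool", "payload": {
  "plan": [
    {"rx": 0.0, "ry": 0.0, "rz": 0.0, "x": 0.0, "y": 0.0, "z": 0.002, "fingers": 0.0},
    {"rx": 0.0, "ry": 0.0, "rz": 0.0, "x": 0.0, "y": 0.0, "z": 0.002, "fingers": 0.0},
    {"rx": 0.0, "ry": 0.0, "rz": 0.0, "x": 0.0, "y": 0.0, "z": 0.002, "fingers": 0.6},
    {"rx": 0.0, "ry": 0.0, "rz": 0.0, "x": 0.0, "y": 0.0, "z": 0.002, "fingers": 0.8},
    {"rx": 0.0, "ry": 0.0, "rz": 0.0, "x": 0.0, "y": 0.0, "z": 0.002, "fingers": 0.8},
    {"rx": 0.0, "ry": 0.0, "rz": 0.0, "x": 0.0, "y": 0.0, "z": 0.002, "fingers": 0.8},
    {"rx": 0.0, "ry": 0.0, "rz": 0.0, "x": 0.0, "y": 0.0, "z": 0.002, "fingers": 0.8},
    {"rx": 0.0, "ry": 0.0, "rz": 0.0, "x": 0.0, "y": 0.0, "z": 0.002, "fingers": 0.8}
  ]
}}

```text
time: 10.68
ee_pos: [0.4451, 0.317, 0.1036]
eef_rot: [-0.096, 0.995, 0.0, 0.0]
ft_force: [0.2, 0.9, 0.2]
width: 0.0688
```

Open at 69 mm. Raising slowly at first.

Request:
{"api": "drive_tool", "payload": {
  "plan": [
    {"rx": 0.0, "ry": 0.0, "rz": 0.0, "x": 0.0, "y": 0.0, "z": -0.01, "fingers": 0.8},
    {"rx": 0.0, "ry": 0.0, "rz": 0.0, "x": 0.0, "y": 0.0, "z": -0.03, "fingers": 0.8},
    {"rx": 0.0, "ry": 0.0, "rz": 0.0, "x": 0.0, "y": 0.0, "z": -0.07, "fingers": 0.8},
    {"rx": 0.0, "ry": 0.0, "rz": 0.0, "x": 0.0, "y": 0.0, "z": -0.12, "fingers": 0.8},
    {"rx": 0.0, "ry": 0.0, "rz": 0.0, "x": 0.03, "y": 0.0, "z": -0.16, "fingers": 0.8},
    {"rx": 0.0, "ry": 0.0, "rz": 0.0, "x": 0.04, "y": 0.0, "z": -0.18, "fingers": 0.8},
    {"rx": 0.0, "ry": 0.0, "rz": 0.0, "x": 0.04, "y": 0.0, "z": -0.18, "fingers": 0.8},
    {"rx": 0.0, "ry": 0.0, "rz": 0.0, "x": 0.04, "y": 0.0, "z": -0.18, "fingers": 0.8}
  ]
}}

```text
time: 11.68
ee_pos: [0.4059, 0.3091, 0.2829]
eef_rot: [-0.096, 0.995, -0.0, -0.0]
ft_force: [-0.3, -0.1, -0.4]
width: 0.0698
```

```bash
python3 - <<'E'
from h import *
np.set_printoptions(precision=4,suppress=True)
plan([.4462,.3176,.1037],101)
c=viewer.camera("scene"); save(c,"sc7.png"); W=world(c)
hsv=cv2.cvtColor(c["color"],cv2.COLOR_RGB2HSV)
g=(hsv[...,0]>50)&(hsv[...,0]<85)&(hsv[...,1]>120)&(hsv[...,2]>30); g[:,:400]=0
P=W[g]; low=P[P[:,2]<.042]; print("tag rect",cv2.minAreaRect(low[:,:2].astype(np.float32)*1000))
k=np.hypot(P[:,0]-.517,P[:,1]-.3315)<.03; A=np.c_[P[k][:,:2]-[.517,.3315],np.ones(k.sum())]
print("plane",np.linalg.lstsq(A,P[k][:,2],rcond=None)[0], k.sum())
c=viewer.camera("top"); save(c,"top7.png"); W=world(c); hsv=cv2.cvtColor(c["color"],cv2.COLOR_RGB2HSV)
y=(hsv[...,0]>21)&(hsv[...,0]<33)&(hsv[...,1]>200)&(W[...,2]>.073)&(np.hypot(W[...,0]-.695,W[...,1]-.026)<.05)
p=W[y]; zt=np.percentile(p[:,2],90); p=p[p[:,2]>zt-.006]
print("jar z",np.median(p[:,2]),cv2.minAreaRect(p[:,:2].astype(np.float32)*1000))
for cam in ("top","scene"):
  for l in ("orange_tag","green_tag","pin_jar"):
    for o in nets.find_in(l,cam): print(cam,l,np.round(o["centre"],3),round(o["confidence"],2))
c0=dict(np.load("top0.npz"))
def org(c):
    h=cv2.cvtColor(c["color"],cv2.COLOR_RGB2HSV);W=world(c)
    m=(h[...,0]>6)&(h[...,0]<16)&(h[...,1]>225)&(h[...,2]>120);m[:,:400]=0;m[:,440:]=0;m[:170]=0;m[205:]=0
    v,u=np.nonzero(m);return m.sum(),u.mean(),v.mean(),W[m].mean(0)
print("orange",org(c0),org(c))
E
```

```text
xyz [-0.0412  0.0008  0.1792] rot [-0.0001 -0.0001 -0.0001]  t 11.675 at [0.4059 0.3091 0.2829] F [-0.3 -0.1 -0.4] w 0.06984122083463452
tag rect ((502.0403747558594, 331.10833740234375), (125.4771728515625, 69.315185546875), 11.87168025970459)
plane [-0.0025 -0.0004  0.0342] 544
jar z 0.08250066610740259 ((691.7451171875, 25.849533081054688), (45.840362548828125, 48.02558517456055), 52.1282844543457)
top orange_tag [ 0.629 -0.238  0.007] 0.59
top green_tag [ 0.552 -0.086  0.004] 0.75
top green_tag [0.512 0.328 0.037] 0.65
top green_tag [0.396 0.11  0.004] 0.57
top pin_jar [ 0.702 -0.114  0.074] 0.96
top pin_jar [0.69  0.03  0.086] 0.74
top pin_jar [0.76  0.16  0.043] 0.61
scene orange_tag [ 0.621 -0.24   0.004] 0.68
scene green_tag [ 0.55  -0.084  0.001] 0.87
scene green_tag [0.401 0.108 0.007] 0.75
scene green_tag [0.516 0.33  0.035] 0.6
scene pin_jar [0.768 0.161 0.042] 0.8
scene pin_jar [ 0.712 -0.102  0.07 ] 0.76
scene pin_jar [0.7   0.033 0.08 ] 0.61
scene pin_jar [0.523 0.345 0.033] 0.29
orange (np.int64(44), np.float64(414.4318181818182), np.float64(186.52272727272728), array([ 0.626 , -0.2335,  0.0089])) (np.int64(35), np.float64(413.77142857142854), np.float64(187.0857142857143), array([ 0.6246, -0.2317,  0.0089]))
```

View pics/sc7.png

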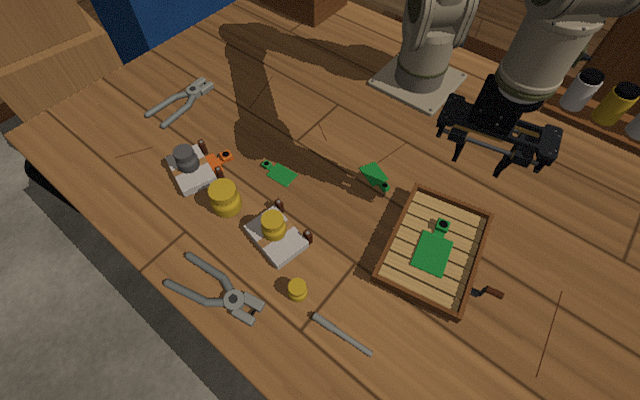

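The tag lies flat in the tray at (433,250), its top at 34 mm. The yellow jar stands on its box at (272,225), and the orange tag hasn't moved. The gripper is clear. Handing in.

```bash
python3 -c "
from h import *
print(workorder.close_job()); print(monitor.read_state()['time'])"
```

```text
the job is handed in; nothing more can be done
None
the job is handed in; nothing more can be done
```

The green tag is out from under its stack and lying flat in the slatted tray. I handed the job in at about 11.8 s of the 40 s allowed, and the interface gives no verdict.

I gripped the tag by its boss (27.8 mm between the fingers) and pulled it about 105 mm straight out along the shelf, against about 4 N. I then carried it to the tray, lowered it and let go.

Last checks before handing in:
- **Green tag:** its top is about 34 mm above the shelf, so its underside is about 29 mm, against a slat height of 30 mm. It tilts less than 0.2°, and its panel centre is about 20 mm from the tray centre.
- **Yellow jar:** it stands upright on its box behind the stops. It shifted about 4 mm and sank about 5 mm, as expected.
- **Orange tag:** it is within about 2 mm of its start, which is within measuring error.
- **Gripper:** it is clear of everything.

Two things went differently from plan. The first move call was refused by the input check and moved nothing, so I resent it with every key filled in. In the final scene picture the network also reported a pin jar on the tray at low confidence (0.29); the picture shows nothing there but the tag.

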